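Rock a stuck shoe last out of its bench holder

ROBOT

A 7-joint arm with a two-finger parallel gripper is mounted at the origin on a cart in front of the work surface, level with it; the furniture and walls round the work are solid. World frame = base frame: x ahead of the robot, y to its left, z up, the work surface at z = 0. Lengths are in m, angles in rad, forces in N, time in s.
With the tool pointing down it reaches from about 0.4 to 0.85 m from the base axis. Payload 10.4 kg.
Tool frame: the origin (TCP) lies midway between the tips of the shut fingers; the grasp point (between the pads) lies 19 mm behind it (manip.hold_point_z is the distance from the TCP to the grasp point, in m); z points along the fingers, y is the line along which they close (so a half turn about z gives the same grasp; the last joint's range is limited). The gripper opens to 85 mm and grips with 20 to 120 N. Pads are 22 mm wide; open, the fingers measure 114 mm over their backs; the gripper's body (76 mm by 85 mm) begins 54 mm behind the grasp point. The pads swing forward as they close: fully open they stand 13 mm farther back than shut.
Start: joints at [-1.244, 0.332, -0.065, 1.46, 0.022, 1.35, -0.088], TCP at [0.214, 0.587, 0.231] pointing down, gripper open.
Joint ranges: [-2.6, 2.6], [-0.5, 2.12], [-1.47, 1.34], [0.16, 2.42], [-1.27, 4.41], [0.06, 2.06], [-2.6, 2.6]. Speed limits (rad/s): [2.22, 2.22, 2.79, 2.79, 3.14, 3.14, 3.14].

INTERFACE

Orientations are given as a unit quaternion [x, y, z, w].
In Python, from workcell import manip, eyes, job gives the robot as it stands.
- The arm moves only by the shell command python3 -m crank 'ROWS' [FORCE]. ROWS is JSON, a list that holds one entry, the list of rows, each a list of 7 numbers: the finger opening in cm, from 0 to 8.54, then the shift along the world's x, y, z in cm, then the turn, a rotation vector about the world's x, y, z in degrees. In form: [[[hand, x, y, z, ax, ay, az], ...]]. A call has 1 to 20 rows; each row shifts and turns the commanded pose from where the row before left it; what a row does not reach is not made up. A row lasts 1/8 s, in which the tool goes at most 62.5 mm and 10.7 degrees, less where a joint would pass 70% of its speed; a pose out of reach is approached as far as the arm can. A call with a gripper value outside its range is refused whole. The fingers move at their own pace and stop on an object; FORCE is the grip in N (left out, the last holds). Time passes only in rows, so rows that do not move let the fingers close. It gives the time, the measured TCP pose, the force, the opening and the grip force at its end, in the units of the state.
- manip.get_obs(): the state, without advancing time (a new reading comes with each control period).
- eyes.camera(name): name is "side" or "top" or "wrist"; returns (picture, depth): 384x512x3 uint8, red, green, blue; 384x512 float32, m along the optical axis (not along the pixel's ray), 0 where there is no reading.
- eyes.camera_params(name): a dict with "fx", "fy", "cx", "cy" (pixels), "dist" ([k1, k2, p1, p2, k3] as OpenCV has them; the pictures are not rectified), "world_from_camera" (4x4, takes a point from camera to world coordinates); the wrist camera has in their place "hand_eye" (4x4, takes a point from camera to tool coordinates, whose origin is the TCP and whose axes are the flange's). Camera axes: x right, y down, z forward; pixel columns grow to the right and rows downward; lengths in m; the calibration is good to about 2 mm. A picture is of the moment at which its call begins: read the wrist's pose just before it. camera_params takes no time and is no camera call.
- job.hand_in(): hands the job in; it is judged then, once.
The state is a dict: "clock": time; "joint_pos": joint angles; "joint_velocities": joint speeds; "tau": joint torques, N m; "position": TCP position; "ee_rot": TCP orientation; "ft_force": force on the tool from outside, world axes, zero at the start; "torque": the same for the moment, N m; "grip_width": opening from 0.0 (shut) to 1.0 (fully open); "grasp_force": force on a finger pad.
Only numpy, scipy, OpenCV 4.12 (cv2) and the standard library are available. Lean on these libraries where they do the work, as an engineer would, in place of code of your own. Each camera call takes 0.05 s, during which the arm holds its last target. There are 200 camera calls.

TASK

The pale shoe last is stuck in its red-cheeked bench holder: a straight pull will not free it. Grip the last by its upright cone, rock it sideways to both sides until the stiff cheeks have given way, then lift it straight up and finish still holding it upright and still just above the holder, clear of it. Leave the tin, the wax lump and the thread spool where they are.

Things in the scene. Friction and masses are not known exactly. Their poses are not given: they have to be found in the camera images.
- holder: the fixed bench holder; origin under the middle of its base, on the bench; x along the last to the toe, y to its left, z up. Dark base plate 150 mm (x) by 140 mm (y), 10 mm thick, two red cheeks 60 mm long either side of the last's neck (0.5 mm to spare), blue end stops and posts no higher than the cheeks (46 mm). Low ribs keep the last's foot from sliding sideways, so the last has to be tipped.
- holder_mouth (a point): middle of the holder's mouth, level with the tops of its cheeks, 46 mm above the bench; axes as the holder. The cheeks are undercut and catch the foot, which can rise only 8 mm before it meets them: a straight pull frees nothing. Once both cheeks are back 3.5 mm or more, the foot passes straight up between them (0.8 mm to spare beside it).
- last_grip (a point): where to grip the shoe last, in the middle of its upright cone, 146 mm above the bench at the start. The last is a pale solid shoe form 223 mm long, 62 mm wide, 116 mm from sole to top. x points to the toe, y across it to its left, z up. The cone is about 20 mm wide (y) here, 26 mm wide 16 mm lower and 16 mm wide 12 mm higher: grip it firmly across y. Solid wood and plastic, 0.4 to 0.6 kg in all.
- last_foot (a point): middle of the underside of the last's foot, axes as last_grip, which lies 18 mm behind (-x) and 136 mm above. The foot is a steel plate 60 (x) by 30 (y) by 8 mm under a wooden neck 56 by 24 mm; the sole is 50 mm above this point. At the start it rests on the holder's base, 36 mm below holder_mouth. Tipped sideways, the last turns about the foot's lower edge on that side.
- cheek_left (a joint): slide of the red cheek at the holder's +y side: 0 m closed (start), grows as it is pushed outwards to a stop at 0.008 m, stays where it is left. Tipping the last towards +y makes its neck push this cheek: 0.22 rad of tip moves it 3 to 4 mm, 0.245 rad about 4.5; near 0.26 rad the foot's far edge meets the undercut and the tipping ends. It resists with 20 N, about 6 N sideways at last_grip.
- cheek_right (a joint): the same for the red cheek at the holder's -y side: 0 m closed (start), grows as it is pushed outwards (-y), stop at 0.008 m, stays where it is left, resists with 20 N; tip the last towards -y to push it
- cream_tin_mid (a point): centre of a bystander, a round dark tin, 80 mm across and 23 mm high, on the bench to the left of the holder; to be left alone
- wax_mid (a point): centre of a bystander, a dark brown lump of wax, 36 by 47 by 25 mm, on the bench to the right of the holder; to be left alone
- spool_mid (a point): centre of a bystander, a spool of yellow thread standing upright, 42 mm across and 48 mm high, on the bench to the right of the holder; to be left alone

How it is judged:
By the outcome, as a careful person would: the job done as asked, in the order asked, and still so for the second after the job is handed in, while the arm keeps its last pose, push and grip.
It also fails if it takes over 48 s, if anything falls off the work surface, if the arm or the gripper's body presses on something with over 40 N, if the wrist force passes 120 N, or if a joint passes its speed limit or range.

## Working session

There is one attempt and no reset: what is moved stays moved. The work goes in short steps, Python scripts to look and compute and a shell command to move; the robot and the scene stay as the last step left them, time stands still between calls to the robot, and variables do not carry over. Pictures are saved under pics/ and viewed, at most 10 in all, crops included, and the job is handed in when it is done.

```bash
mkdir -p pics; ls; cat > h.py <<'E'
import numpy as np, cv2
from workcell import manip, eyes, job
def cloud(n):
    o=manip.get_obs(); im,d=eyes.camera(n); p=eyes.camera_params(n)
    K=np.array([[p['fx'],0,p['cx']],[0,p['fy'],p['cy']],[0,0,1.]])
    v,u=np.mgrid[:384,:512]
    q=cv2.undistortPoints(np.stack([u,v],-1).reshape(-1,1,2).astype(float),K,np.array(p['dist'])).reshape(384,512,2)
    P=np.dstack([q*d[...,None],d])
    if 'world_from_camera' in p: T=np.array(p['world_from_camera'])
    else:
        from scipy.spatial.transform import Rotation as R
        T=np.eye(4);T[:3,:3]=R.from_quat(o['ee_rot']).as_matrix();T[:3,3]=o['position'];T=T@np.array(p['hand_eye'])
    W=P@T[:3,:3].T+T[:3,3]; W[d==0]=np.nan
    return im,W
E
python3 - <<'E'
from h import *
ims=[]
for n in['top','side']:
    im,W=cloud(n); np.savez('c_'+n,im=im,W=W); ims.append(im)
cv2.imwrite('pics/a.png',cv2.resize(np.vstack(ims)[...,::-1],(400,600)) if 0 else cv2.resize(np.hstack(ims)[...,::-1],(800,300)))
o=manip.get_obs();print(o['position'],o['ee_rot'],o['clock'],o['ft_force'],manip.hold_point_z)
E
```

```text
pics
[0.21409042 0.5868321  0.23062989] [ 1.74017201e-01  9.84742428e-01 -5.99284900e-04 -7.40150049e-05] 0.1 [-0.31597315  0.17158828  0.90041961] 0.0187
```

View pics/a.png

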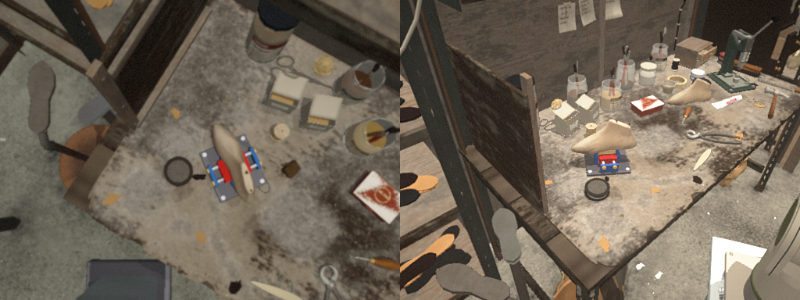

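The top view shows the last at about (235,165), the tin at (178,170), the wax at (290,170) and the spool at (280,130). The side view shows the last at about (605,138).

```bash
python3 - <<'E'
from h import *
f=np.load('c_top.npz');im,W=f['im'],f['W']
for u,v in[(235,165),(178,170),(290,170),(280,130),(215,130),(245,185)]:print((u,v),W[int(v*1.28),int(u*1.28)].round(3))
for n in['top','side']:
    f=np.load(f'c_{n}.npz');im,W=f['im'],f['W']
    c=W[int(160*1.28),int(232*1.28)] if n=='top' else c
    hsv=cv2.cvtColor(im,cv2.COLOR_RGB2HSV)
    near=np.hypot(W[...,0]-c[0],W[...,1]-c[1])<.14
    m=near&(W[...,2]>.055)&(W[...,2]<.185); P=W[m]
    xy=P[:,:2];e,V=np.linalg.eigh(np.cov(xy.T));a=V[:,1]
    print(n,'last',xy.mean(0),np.degrees(np.arctan2(a[1],a[0])),P[:,2].max())
    for z in np.arange(.06,.18,.01):
        Q=P[abs(P[:,2]-z)<.005]
        if len(Q):print(round(z,3),len(Q),Q.mean(0).round(4),(Q@np.r_[a,0]).min().round(3),(Q@np.r_[a,0]).max().round(3),np.ptp(Q@np.r_[-a[1],a[0],0]).round(3))
    for nm,mm in [('red',((hsv[...,0]<6)|(hsv[...,0]>174))&(hsv[...,1]>170)),('blue',(abs(hsv[...,0].astype(int)-110)<12)&(hsv[...,1]>150))]:
        Q=W[mm&near&(W[...,2]<.07)]
        e,V=np.linalg.eigh(np.cov(Q[:,:2].T));b=V[:,1]
        print(nm,len(Q),Q.mean(0),np.nanmin(Q,0),np.nanmax(Q,0),e,np.degrees(np.arctan2(b[1],b[0])))
    s=(slice(70,310),slice(220,400)) if n=='top' else (slice(130,280),slice(190,340))
    cv2.imwrite(f'pics/b_{n}.png',cv2.resize(im[s][...,::-1],None,fx=2.4 if n=='top' else 3.5,fy=2.4 if n=='top' else 3.5))
E
```

```text
(235, 165) [ 0.519 -0.359  0.13 ]
(178, 170) [ 0.514 -0.218  0.021]
(290, 170) [ 0.519 -0.524  0.019]
(280, 130) [ 0.624 -0.491  0.047]
(215, 130) [ 0.613 -0.314  0.085]
(245, 185) [ 0.472 -0.379  0.157]
top last [ 0.52907487 -0.35874122] -158.29221456012104 0.178015084893415
0.07 36 [ 0.5746 -0.3237  0.072 ] -0.47 -0.267 0.03
0.08 175 [ 0.5836 -0.3274  0.0809] -0.468 -0.264 0.055
0.09 355 [ 0.564  -0.3402  0.0904] -0.458 -0.25 0.056
0.1 447 [ 0.5405 -0.3535  0.0999] -0.438 -0.253 0.051
0.11 401 [ 0.5282 -0.3597  0.1099] -0.415 -0.257 0.043
0.12 291 [ 0.516  -0.3647  0.1197] -0.402 -0.263 0.034
0.13 185 [ 0.5117 -0.3676  0.1297] -0.384 -0.267 0.028
0.14 135 [ 0.5063 -0.3697  0.1394] -0.375 -0.272 0.022
0.15 174 [ 0.4855 -0.3808  0.15  ] -0.363 -0.275 0.02
0.16 174 [ 0.4886 -0.3811  0.1599] -0.357 -0.279 0.02
0.17 153 [ 0.5059 -0.3758  0.17  ] -0.351 -0.31 0.017
red 346 [ 0.51533686 -0.35525528  0.0448077 ] [ 0.48333229 -0.41495309  0.01342185] [ 0.56322639 -0.32401194  0.04913403] [0.00026043 0.00069303] 109.97488430941394
blue 212 [ 0.52370798 -0.37313992  0.03999761] [ 0.47086626 -
[... 480 characters left out ...]
11  ] -0.395 -0.242 0.038
0.12 198 [ 0.5043 -0.3617  0.12  ] -0.377 -0.245 0.033
0.13 178 [ 0.5004 -0.3658  0.1297] -0.364 -0.251 0.026
0.14 141 [ 0.4967 -0.3686  0.1398] -0.353 -0.254 0.02
0.15 132 [ 0.489  -0.3738  0.1498] -0.344 -0.258 0.022
0.16 112 [ 0.4955 -0.3729  0.1597] -0.337 -0.26 0.022
0.17 57 [ 0.5081 -0.3712  0.1696] -0.331 -0.301 0.017
red 188 [ 0.51082576 -0.33854375  0.04156529] [ 0.48145113 -0.36215773  0.02555777] [ 0.54099351 -0.31971024  0.04765744] [5.02269020e-05 2.90202368e-04] -155.39463693261507
blue 29 [ 0.49765707 -0.31061525  0.04033499] [ 0.4724437  -0.35812462  0.03773445] [ 0.52305228 -0.29477551  0.04394189] [4.77473639e-05 3.58901215e-04] -147.91654887697496
```

View pics/b_top.png

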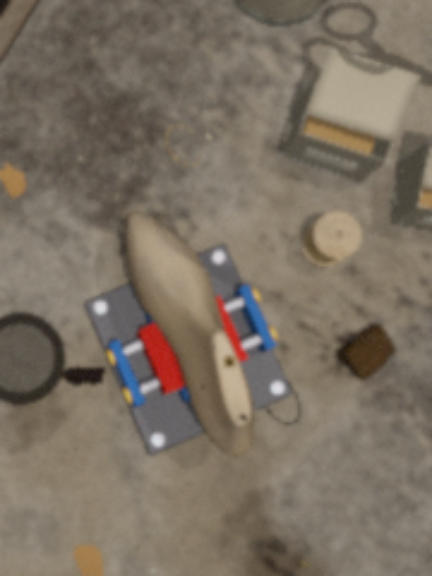

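The crop shows the toe at upper left (140,215). The plate's white screws are at (100,307), (219,257), (278,388) and (157,440), the cheeks at (162,358) and (232,328), and the cone top at (232,375).

```bash
python3 - <<'E'
from h import *
f=np.load('c_top.npz');im,W=f['im'],f['W']
g=im.min(2)
S=[]
for x,y in[(100,307),(219,257),(278,388),(157,440)]:
    u,v=int(220+x/2.4),int(70+y/2.4); s=(slice(v-5,v+6),slice(u-5,u+6))
    w=np.clip(g[s].astype(float)-110,0,None); S.append((W[s]*w[...,None]).sum((0,1))/w.sum())
S=np.array(S);print(S.round(4))
a=(S[0]-S[3])+(S[1]-S[2]);b=(S[0]-S[1])+(S[3]-S[2])
yaw=np.arctan2(a[1],a[0]);print('yaw',np.degrees(yaw),np.degrees(np.arctan2(-b[0],b[1])),S.mean(0))
from scipy.optimize import least_squares
c=S.mean(0)[:2];x=np.array([np.cos(yaw),np.sin(yaw)]);y=np.array([-x[1],x[0]])
print('grip from holder',c-.018*x)
for n in['top','side']:
    f=np.load(f'c_{n}.npz');W=f['W'].reshape(-1,3)
    q=np.c_[(W[:,:2]-c)@x,(W[:,:2]-c)@y,W[:,2]]
    for z in(.055,.08,.1,.12,.134,.146,.158,.166,.173):
        Q=q[(abs(q[:,0]+.018)<.012)&(abs(q[:,1])<.06)&(abs(q[:,2]-z)<.004)]
        if len(Q):print(n,z,len(Q),'y',Q[:,1].min().round(4),Q[:,1].max().round(4))
    Q=q[(abs(q[:,2]-.175)<.01)&(abs(q[:,1])<.06)&(abs(q[:,0])<.15)]
    print('tip x',Q.min(0),Q.max(0))
    Q=q[(abs(q[:,2]-.1)<.045)&(abs(q[:,1])<.06)&(abs(q[:,0])<.2)];print('ext',Q.min(0),Q.max(0))
E
```

```text
[[    nan     nan     nan]
 [ 0.6056 -0.3972  0.0115]
 [ 0.4884 -0.4491  0.0117]
 [ 0.4408 -0.3426  0.0106]]
yaw nan nan [nan nan nan]
grip from holder [nan nan]Traceback (most recent call last):
  File "<stdin>", line 21, in <module>
    return umr_minimum(a, axis, None, out, keepdims, initial, where)
ValueError: zero-size array to reduction operation minimum which has no identity
```

```bash
python3 - <<'E'
from h import *
f=np.load('c_top.npz');im,W=f['im'],f['W']
S=np.array([[ 0.6056,-0.3972],[0.4884,-0.4491],[0.4408,-0.3426]])
a=S[0]-S[1];b=S[2]-S[1];print(np.linalg.norm(a),np.linalg.norm(b),np.degrees([np.arctan2(a[1],a[0]),np.arctan2(-b[0],b[1])]))
yaw=(np.arctan2(a[1],a[0])+np.arctan2(-b[0],b[1]))/2
c=(S[0]+S[2])/2;x=np.array([np.cos(yaw),np.sin(yaw)]);y=np.array([-x[1],x[0]])
print(c,np.degrees(yaw),'grip from holder',c-.018*x)
for n in['top','side']:
    f=np.load(f'c_{n}.npz');W=f['W'].reshape(-1,3)
    q=np.c_[(W[:,:2]-c)@x,(W[:,:2]-c)@y,W[:,2]]
    for z in(.08,.1,.12,.134,.146,.158,.166,.173):
        Q=q[(abs(q[:,0]+.018)<.012)&(abs(q[:,1])<.06)&(abs(q[:,2]-z)<.004)]
        if len(Q):print(n,z,len(Q),'y',Q[:,1].min().round(4),Q[:,1].max().round(4))
    Q=q[(abs(q[:,2]-.175)<.01)&(abs(q[:,1])<.06)&(abs(q[:,0])<.15)]
    print('top',Q.min(0),Q.max(0))
    Q=q[(abs(q[:,2]-.1)<.045)&(abs(q[:,1])<.06)&(abs(q[:,0])<.2)];print('ext',Q.min(0),Q.max(0))
E
```

```text
0.12817741610751873 0.11665337543337524 [23.88533216 24.08217709]
[ 0.5232 -0.3699] 23.983754621411975 grip from holder [ 0.50675411 -0.3772166 ]
top 0.08 6 y 0.0216 0.0239
top 0.1 18 y 0.0195 0.0227
top 0.12 20 y 0.0141 0.0175
top 0.134 19 y 0.01 0.0138
top 0.146 18 y 0.0083 0.0121
top 0.158 12 y 0.0066 0.0108
top 0.166 49 y -0.0077 0.01
top 0.173 85 y -0.006 0.0081
top [-0.03930237 -0.00686646  0.1650216 ] [0.00217929 0.01004315 0.17801508]
ext [-0.09869358 -0.02753962  0.06813297] [0.12131821 0.0310823  0.1449227 ]
side 0.08 20 y 0.022 0.029
side 0.1 27 y 0.0188 0.0276
side 0.12 26 y 0.0138 0.0217
side 0.134 28 y 0.009 0.0168
side 0.146 22 y 0.0062 0.0147
side 0.158 24 y 0.007 0.0158
side 0.166 38 y -0.0038 0.0143
side 0.173 27 y -0.0024 0.0105
top [-0.03002893 -0.00381239  0.16522938] [1.03033781e-04 1.35763206e-02 1.74764141e-01]
ext [-0.09652388 -0.01167154  0.05513182] [0.12142549 0.03563998 0.14471749]
```

```bash
python3 - <<'E'
from h import *
W=np.vstack([np.load(f'c_{n}.npz')['W'].reshape(-1,3) for n in('top','side')]);W=W[~np.isnan(W).any(1)]
X=np.arange(0,1.05,.075);Y=np.arange(.75,-.8,-.075)
print('x\\y  ',' '.join(f'{y*100:4.0f}' for y in Y))
for x in X[::-1]:
    print(f'{x*100:4.0f}  ',' '.join((lambda Q:f'{Q.max()*100:4.0f}' if len(Q) else '   .')(W[(abs(W[:,0]-x)<.0375)&(abs(W[:,1]-y)<.0375)][:,2]) for y in Y))
E
```

```text
x\y     75   68   60   53   45   38   30   23   15    8    0   -7  -15  -22  -30  -37  -45  -52  -60  -67  -75
 105      .  -67  -61  -69  -27  -27  -27  -28  -24  -24   11   35   35   52   52   49   48    .    .    .    .
  98      .  -69  -69  -69    .  -28  -27    8    8   12   36   39   35   40   40    0   47   47   45    .    .
  90      .  -69  -69  -69  -70  -69  -69    8    8   35   36   35   55   55    2   22   22   45   45   44    0
  82      .  -70  -69  -69    .  -69  -69    0    0   51   60   -1   56   40    1   22   22   22    6   42   42
  75      .  -70  -69  -69  -69  -69  -68    0    1   58   61   -0   56   56    0    1   10   10    5   20   13
  68      .    .  -69  -69  -69  -69  -67    0    0   -2   -0   44   40    1    1   59   59   59   10   13   12
  60      .    .  -69  -69  -69  -68  -67    0    0  -22   -0   44    0    0   11   12   59   59    7   16   18
  52      .    .  -69  -69  -69  -68  -67  -68    .   -0    1    1    3    3   11   18    5    3    0    9    9
  45      .    .  -68  -69  -69  -69  -68    .    .   -0    1    1    2    3    4   17    9    1    0    4    4
  38      .    .  -69  -55  -69  -69  -69  -69    .   -0    0    0    1    1    1    0    0    0    1    0    4
  30      .    .  -69  -52  -69  -69  -69  -69  -69  -69    .    0    0    0    1    0    1    0    2    1    3
  22      .    .  -69  -69  -69  -69  -69  -69  -69  -69  -69  -69    .    0    0    1    1    1    2    1    2
  15      .    .  -69  -69  -69  -69  -69  -69  -59  -59    1    1    0  -69    0    0    0    1    1    1    0
   8      .    .  -69  -68  -69  -69  -69  -69  -26   30   32   31    1  -69  -69  -69    0    0    1    1    0
   0      .    .  -69  -69  -69  -69  -69  -69    .   22   20    1    1  -69  -69  -69  -69  -69    0    0    0
```

```bash
python3 - <<'E'
from h import *
for n in('top','side'):
    W=np.load(f'c_{n}.npz')['W']
    for nm,(a,b,c,d) in dict(hang=(.55,.75,-.6,-.33),panel=(.5,.75,-.2,.05)).items():
        m=(W[...,0]>a)&(W[...,0]<b)&(W[...,1]>c)&(W[...,1]<d)&(W[...,2]>.2)
        if m.any():
            v,u=np.where(m);print(n,nm,m.sum(),u.min(),u.max(),v.min(),v.max(),W[m].min(0),W[m].max(0))
E
```

```text
top hang 8339 341 511 0 95 [ 0.59420703 -0.50657611  0.55669275] [ 0.68816345 -0.34388624  0.59235876]
top panel 5339 110 189 18 145 [ 0.62199232 -0.1664128   0.20002854] [ 0.74994481 -0.07607997  0.44329057]
side panel 4378 25 181 0 211 [ 0.62155901 -0.14792375  0.20011041] [0.74986481 0.02193159 0.61081896]
```

```bash
python3 -m crank '[[[8.5,2.3,-4.6,1,0,0,-10],[8.5,2.3,-4.6,1,0,0,-10],[8.5,2.3,-4.6,1,0,0,-10],[8.5,2.3,-4.6,1,0,0,-10],[8.5,2.3,-4.6,1,0,0,-10],[8.5,2.3,-4.6,1,0,0,-10],[8.5,2.3,-4.6,1,0,0,-10],[8.5,2.3,-4.6,1,0,0,-10],[8.5,0.7,-5.4,0,0,0,-9],[8.5,0.7,-5.4,0,0,0,-9],[8.5,0.7,-5.4,0,0,0,-9],[8.5,0.7,-5.4,0,0,0,-9],[8.5,0.7,-5.4,0,0,0,-9],[8.5,0.7,-5.4,0,0,0,-9],[8.5,0,0,0,0,0,0],[8.5,0,0,0,0,0,0]]]'; cat > s.py <<'E'
from h import *
from scipy.spatial.transform import Rotation as R
o=manip.get_obs();M=R.from_quat(o['ee_rot']).as_matrix()
yaw=np.degrees(np.arctan2(-M[0,1]*-1,-M[1,1])) 
print('clock',o['clock'],'tcp',o['position'].round(4),'q',o['joint_pos'].round(2))
print('toolY az',np.degrees(np.arctan2(M[1,1],M[0,1])).round(2),'toolZ',M[:,2].round(4),'F',np.round(o['ft_force'],1),'w',o['grip_width'],'g',o['grasp_force'])
E
python3 s.py
```

```text
clock: 2.1
position: [0.44, -0.1044, 0.3111]
ee_rot: [0.974, 0.225, -0.0, -0.0]
ft_force: [0.5, 1.1, 0.4]
grip_width: 0.994
grasp_force: 0.0
clock 2.1 tcp [ 0.44   -0.1044  0.3111] q [-0.56 -0.15  0.62  1.79  0.09  1.48 -1.06]
toolY az -64.0 toolZ [-5.e-04  2.e-04 -1.e+00] F [0.5 1.1 0.4] w 0.9941796567977084 g 0.0
```

```bash
python3 -m crank '[[[8.5,1.1,-4.5,-0.5,0,0,-1],[8.5,1.1,-4.5,-0.5,0,0,-1],[8.5,1.1,-4.5,-0.5,0,0,0],[8.5,1.1,-4.5,-0.5,0,0,0],[8.5,1.1,-4.5,-0.5,0,0,0],[8.5,1.1,-4.7,-0.5,0,0,0],[8.5,0,0,0,0,0,0],[8.5,0,0,0,0,0,0]]]'; python3 s.py; python3 - <<'E'
from h import *
im,W=cloud('wrist'); np.savez('c_w',im=im,W=W); cv2.imwrite('pics/w1.png',im[...,::-1])
c=np.array([.5232,-.3699]);t=np.radians(23.98);x=np.array([np.cos(t),np.sin(t)]);y=np.array([-x[1],x[0]])
W=W.reshape(-1,3);q=np.c_[(W[:,:2]-c)@x,(W[:,:2]-c)@y,W[:,2]]
for z in(.08,.1,.12,.134,.146,.158,.166,.173):
    Q=q[(abs(q[:,0]+.018)<.012)&(abs(q[:,1])<.06)&(abs(q[:,2]-z)<.004)]
    if len(Q):print(z,len(Q),'y',Q[:,1].min().round(4),Q[:,1].max().round(4))
E
```

```text
clock: 3.1
position: [0.5069, -0.3754, 0.2808]
ee_rot: [0.978, 0.209, -0.0, -0.001]
ft_force: [0.4, 0.0, -0.5]
grip_width: 0.997
grasp_force: 0.0
clock 3.1 tcp [ 0.5069 -0.3754  0.2808] q [-0.09  0.43  0.91  1.41 -0.34  1.47 -0.34]
toolY az -65.93 toolZ [-6.e-04  1.e-03 -1.e+00] F [ 0.4  0.  -0.5] w 0.9970219211262908 g 0.0
0.1 56 y -0.0203 0.0223
0.12 112 y -0.0155 0.0174
0.134 94 y -0.0112 0.0141
0.146 62 y -0.0089 0.0119
0.158 32 y -0.0075 0.0106
0.166 257 y -0.0074 0.0104
0.173 391 y -0.0063 0.0078
```

View pics/w1.png

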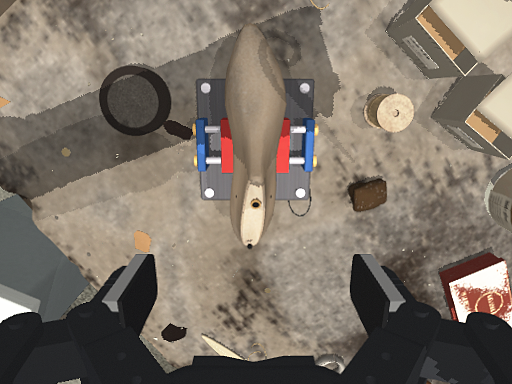

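The wrist view shows the last and holder square to the tool. The cone top is at (254,212), the cheeks at (227,145) and (283,145), and the fingers straddle it.

```bash
python3 -m crank '[[[8.5,-0.07,-0.06,-4,0,0,0],[8.5,0,0,-4,0,0,0],[8.5,0,0,-4,0,0,0],[8.5,0,0,-2.4,0,0,0],[8.5,0,0,-1,0,0,0],[8.5,0,0,0,0,0,0],[0,0,0,0,0,0,0],[0,0,0,0,0,0,0],[0,0,0,0,0,0,0],[0,0,0,0,0,0,0],[0,0,0,0,0,0,0],[0,0,0,0,0,0,0],[0,0,0,0,0,0,0],[0,0,0,0,0,0,0]]]' 110; python3 s.py
```

```text
clock: 4.9
position: [0.5058, -0.378, 0.1283]
ee_rot: [0.978, 0.207, 0.001, 0.001]
ft_force: [0.1, 0.4, 5.4]
grip_width: 0.265
grasp_force: 105.0
clock 4.9 tcp [ 0.5058 -0.378   0.1283] q [-0.05  0.54  0.84  1.61 -0.42  1.19 -0.27]
toolY az -66.05 toolZ [ 1.2e-03 -9.0e-04 -1.0e+00] F [0.1 0.4 5.4] w 0.2653921199439168 g 105.04481080599362
```

```bash
python3 -m crank '[[[0,-0.16,0.36,0.03,-1.83,-0.81,0],[0,-0.16,0.36,0.03,-1.83,-0.81,0],[0,-0.16,0.36,0.03,-1.83,-0.81,0],[0,-0.16,0.36,0,-1.83,-0.81,0],[0,-0.16,0.36,-0.02,-1.83,-0.81,0],[0,-0.16,0.36,-0.03,-1.83,-0.81,0],[0,0,0,0,0,0,0],[0,0,0,0,0,0,0]]]'; python3 s.py; python3 - <<'E'
from h import *
im,W=cloud('side');cv2.imwrite('pics/s1.png',cv2.resize(im[130:280,190:340][...,::-1],None,fx=3.5,fy=3.5))
E
```

```text
clock: 5.9
position: [0.496, -0.3569, 0.1286]
ee_rot: [0.973, 0.206, 0.022, 0.103]
ft_force: [-1.5, -3.1, 6.7]
grip_width: 0.262
grasp_force: 107.2
clock 5.9 tcp [ 0.496  -0.3569  0.1286] q [-0.32  0.38  0.96  1.83 -0.24  0.92 -0.44]
toolY az -66.11 toolZ [ 0.0852 -0.1913 -0.9778] F [-1.5 -3.1  6.7] w 0.2622946563918358 g 107.17896561138332
```

View pics/s1.png

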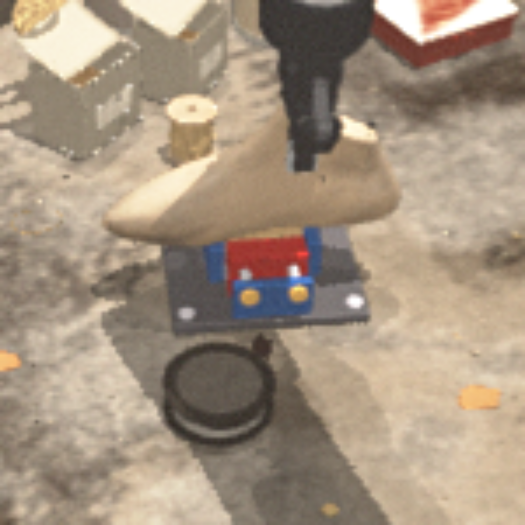

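The side crop shows the last tipped toward the red left cheek (270,265), with the gripper on the cone at (300,150). The tilt is 12.1°, so I'll tip it a little further.

```bash
python3 -m crank '[[[0,-0.1,0.22,-0.01,-0.9,-0.4,0],[0,-0.1,0.22,-0.02,-0.9,-0.4,0],[0,0,0,0,0,0,0],[0,0,0,0,0,0,0]]]'; python3 s.py; python3 - <<'E'
from h import *
im,W=cloud('wrist');cv2.imwrite('pics/w2.png',im[...,::-1])
E
```

```text
clock: 6.45
position: [0.4942, -0.3529, 0.1283]
ee_rot: [0.971, 0.205, 0.026, 0.12]
ft_force: [0.5, -6.1, 3.7]
grip_width: 0.262
grasp_force: 106.3
clock 6.45 tcp [ 0.4942 -0.3529  0.1283] q [-0.38  0.35  0.99  1.87 -0.2   0.87 -0.48]
toolY az -66.11 toolZ [ 0.0992 -0.2229 -0.9698] F [ 0.5 -6.1  3.7] w 0.2617602400241125 g 106.28018988703843
```

View pics/w2.png

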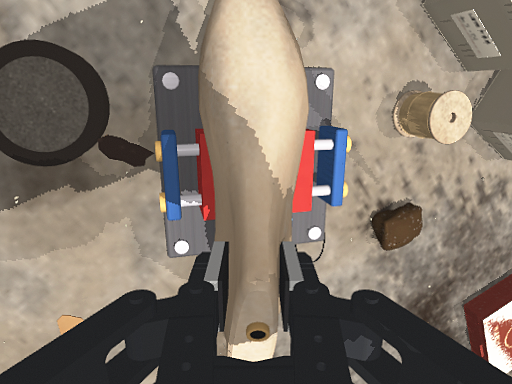

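The wrist view shows the last leaning over the left cheek (206,175), whose gap to its blue stop is closing. I'll push slightly more, then go back through upright.

```bash
python3 -m crank '[[[0,-0.06,0.14,-0.01,-0.2,-0.1,0],[0,0,0,0,0,0,0],[0,0,0,0,0,0,0]]]'; python3 s.py
```

```text
clock: 6.88
position: [0.4938, -0.3519, 0.1283]
ee_rot: [0.971, 0.205, 0.026, 0.123]
ft_force: [1.6, -8.6, 0.1]
grip_width: 0.261
grasp_force: 105.6
clock 6.875 tcp [ 0.4938 -0.3519  0.1283] q [-0.38  0.35  0.99  1.88 -0.2   0.86 -0.49]
toolY az -66.13 toolZ [ 0.1013 -0.227  -0.9686] F [ 1.6 -8.6  0.1] w 0.261156012779555 g 105.63380771724042
```

```bash
python3 -m crank '[[[0,0.174,-0.391,0.02,1.854,0.823,0],[0,0.174,-0.391,0.02,1.854,0.823,0],[0,0.174,-0.391,0.02,1.854,0.823,0],[0,0.174,-0.391,0.02,1.854,0.823,0],[0,0.174,-0.391,-0.02,1.854,0.823,0],[0,0.174,-0.391,-0.03,1.854,0.823,0],[0,0.174,-0.391,-0.03,1.854,0.823,0],[0,0,0,0,0,0,0],[0,0,0,0,0,0,0]]]'; python3 s.py; python3 - <<'E'
from h import *
im,W=cloud('wrist');np.savez('c_w3',im=im,W=W);cv2.imwrite('pics/w3.png',im[...,::-1])
E
```

```text
clock: 8.0
position: [0.5057, -0.3783, 0.1283]
ee_rot: [0.978, 0.207, 0.0, 0.0]
ft_force: [-2.4, -0.5, 9.9]
grip_width: 0.262
grasp_force: 107.5
clock 8.0 tcp [ 0.5057 -0.3783  0.1283] q [-0.05  0.54  0.84  1.61 -0.42  1.19 -0.27]
toolY az -66.07 toolZ [ 9.e-04 -5.e-04 -1.e+00] F [-2.4 -0.5  9.9] w 0.2622400470202252 g 107.52486859448254
```

View pics/w3.png

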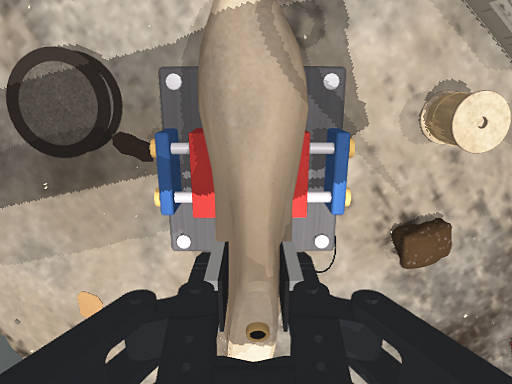

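The wrist view shows the last upright again. The left cheek's outer edge is at x=191, close to its stop (178), and the right cheek's is at 308 with its stop at 332, so the left one has moved. I'll put a number on it.

```bash
cat > ck.py <<'E'
import sys
from h import *
def meas(f):
    im,W=f['im'],f['W'];hsv=cv2.cvtColor(im,cv2.COLOR_RGB2HSV)
    c=np.array([.5232,-.3699]);t=np.radians(23.98);x=np.array([np.cos(t),np.sin(t)]);y=np.array([-x[1],x[0]])
    q=np.dstack([(W[...,:2]-c)@x,(W[...,:2]-c)@y,W[...,2]])
    for nm,mm in [('red',((hsv[...,0]<6)|(hsv[...,0]>174))&(hsv[...,1]>150)),('blue',(abs(hsv[...,0].astype(int)-110)<12)&(hsv[...,1]>130))]:
        Q=q[mm&(abs(q[...,0])<.03)&(abs(q[...,1])<.07)&(abs(q[...,2]-.043)<.007)]
        L=Q[Q[:,1]>.0];Rr=Q[Q[:,1]<0]
        print(nm,'left',np.percentile(L[:,1],[2,50,98]).round(4),'right',np.percentile(Rr[:,1],[2,50,98]).round(4) if len(Rr) else None,len(L),len(Rr))
for n in sys.argv[1:]: print(n);meas(np.load(n))
E
python3 ck.py c_w.npz c_w3.npz
```

```text
c_w.npz
red left [0.0262 0.0328 0.0384] right [-0.0374 -0.032  -0.0248] 554 516
blue left [0.0573 0.0618 0.0665] right [-0.0653 -0.0609 -0.0567] 435 412
c_w3.npz
red left [0.0279 0.0359 0.0426] right [-0.0375 -0.0341 -0.0285] 1675 835
blue left [0.0575 0.0616 0.0665] right [-0.0654 -0.0604 -0.0561] 1146 1164
```

Left cheek moved 4.2 mm. Next, the same tip to the right.

```bash
python3 -m crank '[[[0,0.174,-0.391,0.03,1.854,0.823,0],[0,0.174,-0.391,0.03,1.854,0.823,0],[0,0.174,-0.391,0.02,1.854,0.823,0],[0,0.174,-0.391,0,1.854,0.823,0],[0,0.174,-0.391,-0.02,1.854,0.823,0],[0,0.174,-0.391,-0.03,1.854,0.823,0],[0,0,0,0,0,0,0]]]'; python3 s.py
```

```text
clock: 8.93
position: [0.5157, -0.4005, 0.1284]
ee_rot: [0.973, 0.206, -0.022, -0.105]
ft_force: [-3.3, 3.8, 13.9]
grip_width: 0.259
grasp_force: 108.3
clock 8.925 tcp [ 0.5157 -0.4005  0.1284] q [ 0.17  0.72  0.76  1.34 -0.54  1.49 -0.2 ]
toolY az -66.05 toolZ [-0.0863  0.196  -0.9768] F [-3.3  3.8 13.9] w 0.25871949678618844 g 108.31890924746403
```

```bash
python3 -m crank '[[[0,0.11,-0.24,0,0.9,0.4,0],[0,0.11,-0.24,0,0.9,0.4,0],[0,0,0,0,0,0,0],[0,0,0,0,0,0,0]]]'; python3 s.py
```

```text
clock: 9.43
position: [0.5175, -0.4043, 0.128]
ee_rot: [0.97, 0.206, -0.026, -0.123]
ft_force: [-4.8, 5.4, 9.8]
grip_width: 0.263
grasp_force: 107.7
clock 9.425 tcp [ 0.5175 -0.4043  0.128 ] q [ 0.21  0.75  0.75  1.29 -0.55  1.53 -0.19]
toolY az -66.02 toolZ [-0.1008  0.2273 -0.9686] F [-4.8  5.4  9.8] w 0.26256899128211014 g 107.69533555067028
```

```bash
python3 -m crank '[[[0,0.02,-0.05,0,0.1,0.05,0],[0,0,0,0,0,0,0],[0,-0.183,0.411,0.02,-1.86,-0.827,0],[0,-0.183,0.411,0.02,-1.86,-0.827,0],[0,-0.183,0.411,0.02,-1.86,-0.827,0],[0,-0.183,0.411,0,-1.86,-0.827,0],[0,-0.183,0.411,-0.01,-1.86,-0.827,0],[0,-0.183,0.411,-0.02,-1.86,-0.827,0],[0,-0.183,0.411,-0.02,-1.86,-0.827,0],[0,0,0,0,0,0,0],[0,0,0,0,0,0,0]]]'; python3 s.py; python3 - <<'E'
from h import *
im,W=cloud('wrist');np.savez('c_w4',im=im,W=W)
E
python3 ck.py c_w4.npz
```

```text
clock: 10.8
position: [0.5057, -0.3773, 0.1283]
ee_rot: [0.978, 0.208, 0.0, -0.0]
ft_force: [-1.3, 0.5, 8.4]
grip_width: 0.258
grasp_force: 107.3
clock 10.8 tcp [ 0.5057 -0.3773  0.1283] q [-0.05  0.54  0.85  1.61 -0.43  1.19 -0.27]
toolY az -66.03 toolZ [ 6.e-04  5.e-04 -1.e+00] F [-1.3  0.5  8.4] w 0.25844586003924613 g 107.31698954390595
c_w4.npz
red left [0.0288 0.0363 0.0426] right [-0.0423 -0.0361 -0.0279] 1553 1557
blue left [0.0575 0.0616 0.0665] right [-0.0655 -0.0604 -0.056 ] 1137 1176
```

Both cheeks are back (4.2 and 4.8 mm). Now the lift, slowly at first.

```bash
python3 -m crank '[[[0,0,0,0.3,0,0,0],[0,0,0,0.3,0,0,0],[0,0,0,0.3,0,0,0],[0,0,0,0.3,0,0,0],[0,0,0,0.3,0,0,0],[0,0,0,0.3,0,0,0],[0,0,0,0,0,0,0]]]'; python3 s.py
```

```text
clock: 11.72
position: [0.5056, -0.3772, 0.146]
ee_rot: [0.978, 0.208, 0.0, -0.0]
ft_force: [0.3, 0.1, -4.9]
grip_width: 0.262
grasp_force: 104.7
clock 11.725 tcp [ 0.5056 -0.3772  0.146 ] q [-0.06  0.52  0.86  1.59 -0.41  1.22 -0.28]
toolY az -66.03 toolZ [ 2.e-04  3.e-04 -1.e+00] F [ 0.3  0.1 -4.9] w 0.26207844746955944 g 104.67718259606045
```

```bash
python3 -m crank '[[[0,0,0,0.4,0,0,0],[0,0,0,0.4,0,0,0],[0,0,0,0.4,0,0,0],[0,0,0,0.4,0,0,0],[0,0,0,0.4,0,0,0],[0,0,0,0.5,0,0,0],[0,0,0,0.5,0,0,0],[0,0,0,0.3,0,0,0],[0,0,0,0.2,0,0,0],[0,0,0,0,0,0,0],[0,0,0,0,0,0,0],[0,0,0,0,0,0,0],[0,0,0,0,0,0,0]]]'; python3 s.py; python3 - <<'E'
from h import *
im,W=cloud('side');cv2.imwrite('pics/s2.png',cv2.resize(im[120:280,190:340][...,::-1],None,fx=3.5,fy=3.5))
E
```

```text
clock: 13.35
position: [0.5055, -0.3774, 0.1807]
ee_rot: [0.978, 0.208, -0.0, -0.0]
ft_force: [-0.4, -0.0, -4.4]
grip_width: 0.269
grasp_force: 104.7
clock 13.35 tcp [ 0.5055 -0.3774  0.1807] q [-0.07  0.49  0.88  1.55 -0.39  1.28 -0.3 ]
toolY az -66.04 toolZ [-1.e-04  0.e+00 -1.e+00] F [-0.4 -0.  -4.4] w 0.269151962728458 g 104.6792365325382
```

View pics/s2.png

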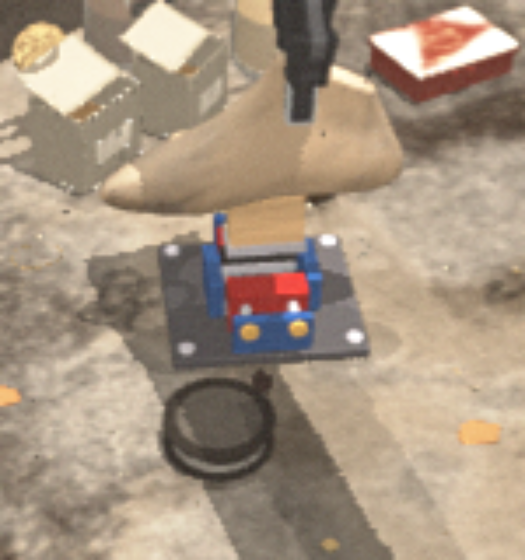

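The side crop shows the neck and steel foot (265,235) out of the holder above the open cheeks (265,290), with the tin untouched at (218,425). One check for pitch and drift before handing in.

```bash
python3 - <<'E'
from h import *
c=np.array([.5232,-.3699]);t=np.radians(23.98);x=np.array([np.cos(t),np.sin(t)]);y=np.array([-x[1],x[0]])
def prof(W,dz):
    q=np.dstack([(W[...,:2]-c)@x,(W[...,:2]-c)@y,W[...,2]-dz]).reshape(-1,3)
    q=q[(abs(q[:,1])<.05)]
    r=[]
    for X in(-.085,-.07,-.055,.04,.06,.08,.1,.115):
        Q=q[(abs(q[:,0]-X)<.004)&(q[:,2]>.05)];r.append((np.percentile(Q[:,2],95).round(4)))
    return r
print(prof(np.load('c_side.npz')['W'],0)); im,W=cloud('side');print(prof(W,.0524))
q=np.dstack([(W[...,:2]-c)@x,(W[...,:2]-c)@y,W[...,2]])
for X in(-.02,-.01,0,.01,.02):
    Q=q[(abs(q[...,0]-X)<.005)&(q[...,1]>0)&(q[...,1]<.022)&(q[...,2]>.052)];print(X,Q[:,2].min().round(4))
ims=[im[...,::-1]];im,_=cloud('top');print(np.abs(manip.get_obs()['joint_velocities']).max())
E
```

```text
[np.float64(0.1193), np.float64(0.1484), np.float64(0.1546), np.float64(0.1206), np.float64(0.1075), np.float64(0.0979), np.float64(0.0889), np.float64(0.0806)]
[np.float64(0.1195), np.float64(0.1485), np.float64(0.4147), np.float64(0.4744), np.float64(0.1069), np.float64(0.0969), np.float64(0.0881), np.float64(0.0802)]
-0.02 0.0617
-0.01 0.0603
0 0.0596
0.01 0.0599
0.02 0.0593
0.001540868672350996
```

The last is upright, with less than 1 mm of change along its length, and its foot is about 14 mm above the cheeks. It is still, so I'm handing in.

```bash
python3 -c "
from workcell import job;print(job.hand_in())"
```

```text
the job is handed in; nothing more can be done
None
```

The last was rocked to both sides until the cheeks gave way (about 4.2 mm left, 4.8 mm right), then lifted straight up; the job was handed in with the arm holding it upright and still, its foot about 14 mm above the cheeks, and no contact made with the tin, wax or spool.

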